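# Hold a probe centred in the kiln port

### The arm

A 6-joint arm with a two-finger parallel gripper is mounted at the origin on the work surface. World frame = base frame: x ahead of the robot, y to its left, z up, the work surface at z = 0. Lengths are in mm, angles in rad, forces in N, time in s.
With the tool pointing down it reaches from about 275 to 850 mm from the base axis. Payload 19 kg.
Tool frame: the origin (TCP) lies at the very end of the fingers, on their centre line; the grasp point (between the pads) lies behind it (bot.grip_depth is the z of the grasp point in the tool frame, in mm); z points along the fingers, y is the direction in which the jaws open and shut (so a half turn about z gives the same grasp; the last joint's range is limited). The gripper opens to 85 mm and grips with 20 to 120 N. Pads are 22 mm wide; open, the fingers measure 114 mm over their backs; the gripper's body (76 mm by 85 mm) begins 54 mm behind the grasp point. The pads swing forward as they close: fully open they stand 13 mm farther back than shut.
Start: joints at [-1.454, 0.15, 1.437, -0, 1.554, -0.134], TCP at [142.678, -556.986, 231.267] pointing down, gripper open.
Joint ranges: [-2.8, 2.8], [-0.68, 2.1], [0.12, 2.68], [-1.39, 4.53], [0.16, 2.79], [-2.81, 2.81]. Speed limits (rad/s): [1.89, 1.89, 2.22, 3.01, 3.01, 3.01].

### API

Orientations are given as a rotation vector (axis times angle).
In Python, from rig import bot gives the robot as it stands.
- The arm moves only by the tool arm_command, never from a script. Its argument "deltas" is a list of rows, each a list of 3 entries, a list of its own where there are three numbers: the shift along the tool's x, y, z in m, then the turn, a rotation vector about the tool's x, y, z in rad, then the finger opening in m, from 0 to 0.0854. In form: [[[tx, ty, tz], [ax, ay, az], fingers], ...]. A call has 1 to 5 rows; each row is the pose to reach, as a shift and turn from the pose measured when the call began, along the tool's axes at that moment; what a row does not reach only later rows make up. A row lasts 1/8 s, in which the tool goes at most 62.5 mm and 10.7 degrees, less where a joint would pass 70% of its speed; a pose out of reach is approached as far as the arm can. A call with a gripper value outside its range is refused whole. The fingers move at their own pace and stop on an object; "force" is the grip in N (left out, the last holds). Time passes only in rows, so rows that repeat a pose let the fingers close. It gives the time, the measured TCP pose, the force and the opening at its end, in the units of the state.
- bot.observe(): the state, without advancing time (a new reading comes with each control period).
- bot.grab_frame(name): name is "side" or "top"; returns a dict with "color" (420x560x3 uint8, blue, green, red), "fov_y" (degrees; the focal length in pixels is half the picture's height over the tangent of half this angle, whatever the lens; pixels are square), "cx", "cy" (the principal point, pixels), "camera_from_world" (4x4, takes a point from world to camera coordinates). Camera axes: x right, y down, z forward; pixel columns grow to the right and rows downward; lengths in mm; the calibration is good to about 2 mm. A picture is of the moment at which its call begins. There is no depth.
- bot.hand_in(): hands the job in, once; it reports no verdict.
The state is a dict: "t": time; "joint_pos": joint angles; "qd": joint speeds; "joint_efforts": joint torques, N m; "position": TCP position; "orientation": TCP orientation; "ft_force": force on the tool from outside, world axes, zero at the start; "ft_torque": the same for the moment, N m; "finger_gap": finger opening in mm.
Only numpy, scipy, OpenCV 4.12 (cv2) and the standard library are available. Lean on these libraries where they do the work, as an engineer would, in place of code of your own. Each camera call takes 0.05 s, during which the arm holds its last target.

### The job

Pick the thermometer probe out of its blue stand by the yellow head, squeezing the thin-walled head gently (no more than about 45 N), and lower its white rod straight down through the copper-rimmed port in the roof of the small kiln, without the probe ever touching the kiln. Stop when the red band on the rod is level with the rim of the port, and finish while still holding the probe there, upright, still and centred in the port. Leave the jars, can and other things on the bench where they stand.

Things in the scene. Friction and masses are not known exactly. Their poses are not given: they have to be found in the camera images.
- probe: Loose upright thermometer probe, 0.12 kg: white ceramic rod, 8 mm diameter, 100 mm long, under a steel flange (32 mm diameter) and a yellow square head 26 x 26 mm. Origin: on the axis at the flange's underside. z up; x, y square to the head's flat sides. Rod from z = -100 to 0 mm, flange 0 to 4, head 4 to 44. Grip limit 45 N.
- probe_head (a point): Centre of the yellow head, 24 mm above the probe's origin: grip here, across two opposite flat sides, from above.
- probe_band (a point): Centre of the red band (10 mm long) painted round the rod, on the axis, 35 mm below the probe's origin and 65 mm above the rod's tip.
- probe_tip (a point): Lower end of the rod, on the axis, 100 mm below the probe's origin.
- stand: Fixed stand, its place varies: dark steel disc (80 mm diameter, 12 mm thick) with an upright blue tube (38 mm outer, 14 mm inner diameter), its top 112 mm above the bench. The rod hangs loosely inside, the flange rests on the tube's top. Origin: centre of its underside, z up.
- kiln: Fixed small bench kiln, place and yaw vary: bright metal box 240 x 240 mm, pale roof with its top 150 mm above the bench (a look-only rail stands out 25 mm on its -y side). Hollow: 102 mm free under the 30 mm thick roof. Origin: centre of its underside, z up; the black panel faces its -x.
- port (a point): Centre of the port's mouth, level with the top of its copper rim; in the kiln's frame x = -30, y = 30, z = 162 mm. z up. Rim 42 mm outer diameter, 12 mm above the roof. The vertical bore is 22 mm in diameter and 42 mm long (rim and roof), so the centred rod has 7 mm free all round.
- frit_jar: Green glass jar with white lid, 60 mm diameter, 100 mm tall. Loose bystander, not to be moved. Origin: centre of its underside.
- red_can: Red can, 60 mm diameter, 140 mm tall. Loose bystander, not to be moved. Origin: centre of its underside.
- amber_jar: Small amber jar with black lid, 52 mm diameter, 60 mm tall. Loose bystander, not to be moved. Origin: centre of its underside.
- cork_block: Dark wooden block 90 x 60 x 40 mm. Loose bystander, not to be moved. Origin: centre of its underside.
- wax_tin: Low brass tin, 60 mm diameter, 40 mm tall. Loose bystander, not to be moved. Origin: centre of its underside.
Not all that is in view belongs to the job. Of the things like the probe, leave any that is green; of the rest the larger one is meant. What is shaped like the stand but turquoise is not meant.

How it is judged (in metres and radians):
On the way, in this order (a step that is already met when the one before it is completed fails the run):
1. the probe is lifted clear out of the stand (height (world z) of probe_tip above 0.117 m and contact force between the fingers and probe above 1 N), for 0.1 s.
2. the rod's tip is inside the port, at least 20 mm down (z of probe_tip in the frame of port below -0.02 m and horizontal distance between probe_tip and port below 0.008 m), for 0.1 s.
At the end, for the whole second after the job is handed in: The gripper still holds the probe, still (under 20 mm/s) and upright within 0.06 rad; the red band's centre is within 8 mm of the height of the port's mouth, the rod's axis is within 4 mm of the port's centre at both band and tip, and the probe touches neither kiln nor stand (z of probe_band in the frame of port between -0.008 and 0.008 m and horizontal distance between each of probe_tip, probe_band and port below 0.004 m and angle between probe's own z axis and vertical below 0.06 rad and linear speed of probe below 0.02 m/s and contact force between the fingers and probe above 1 N and contact force between probe and kiln below 0.1 N and contact force between probe and stand below 0.1 N); the arm keeps its last pose, push and grip.
It fails at once if the probe touches the kiln (contact force between probe and kiln above 0.3 N).
It fails at once if the probe's head is squeezed too hard (over 60 N a pad, both pads together over 120 N) (contact force between the fingers and probe above 120 N).
It fails at once if a jar, can, tin or block is disturbed (moved more than 15 mm) (distance of any of frit_jar, red_can, amber_jar, cork_block, wax_tin from where it was at the start of the episode above 0.015 m).
It also fails if it takes over 58 s, if anything falls off the work surface, if the arm or the gripper's body presses on something with over 40 N, if the wrist force passes 120 N, or if a joint passes its speed limit or range.

## Working session

There is one attempt and no reset: what is moved stays moved. The work goes in short steps, Python scripts to look and compute and a tool call to move; the robot and the scene stay as the last step left them, time stands still between calls to the robot, and variables do not carry over. Pictures are saved under pics/ and viewed, and the job is handed in when it is done.

Besides the shell and the picture viewer there is one more tool, called after ">>>" as name(argument=value, ...), one argument or row to a line, values as JSON. arm_command: Moves the arm, as the interface text tells. Its arguments: {"type":"object","properties":{"deltas":{"type":"array","items":{"type":"array"}},"force":{"type":"number"}},"required":["deltas"]}

```bash
mkdir -p pics; ls
python3 - <<'E'
from rig import bot
import cv2
print(bot.observe(), bot.grip_depth)
for n in("side","top"):
    f=bot.grab_frame(n); cv2.imwrite(f"pics/{n}0.png",f["color"]); print(n,f["fov_y"],f["cx"],f["cy"],f["camera_from_world"].tolist() if hasattr(f["camera_from_world"],'tolist') else f["camera_from_world"], [k for k in f])
E
```

```text
pics
{'t': 0.0, 'joint_pos': array([-1.45399694e+00,  1.50989732e-01,  1.43800809e+00, -7.05327488e-06,
        1.55379531e+00, -1.34033757e-01]), 'qd': array([ 9.95137355e-04, -3.40226805e-04,  4.30622597e-04,  3.35365307e-04,
       -9.01956272e-04, -5.31676494e-05]), 'joint_efforts': array([-2.36040767e-03, -7.13043523e+01, -5.70873678e+01, -3.01293157e-04,
        8.83350527e-03,  3.08177778e-05]), 'position': array([ 142.65327207, -556.77831717,  230.68475063]), 'orientation': array([-3.11572637e+00, -3.92825709e-01, -5.17030204e-06]), 'ft_force': array([ 0.15931032, -0.47954855, -0.21107696]), 'ft_torque': array([0.06531485, 0.02341376, 0.05446003]), 'finger_gap': 85.40372535724131} -18.700000000000003
side 42.21933595091516 276.16658797749 204.08153380236882 [[-0.9841439968172857, -0.17684641660907505, 0.013635925382150856, 521.4198058416323], [-0.1227015284346846, 0.623279664714719, -0.7723126274203341, 90.33688096853808], [0.12808172566096385, -0.7617399848279182, -0.6350962659834117, 1187.4746031453053], [0.0, 0.0, 0.0, 1.0]] ['color', 'fov_y', 'cx', 'cy', 'camera_from_world']
top 43.62931860453579 288.21327834740407 202.04174034717678 [[0.015942444536514094, -0.9998309340997622, -0.009161969187759399, 127.11345142815821], [-0.9930623123014484, -0.01476551489743291, -0.11665857643702982, 538.7031802715858], [0.11650357225725234, 0.01095822919138699, -0.9931298177299321, 1216.6181458236401], [0.0, 0.0, 0.0, 1.0]] ['color', 'fov_y', 'cx', 'cy', 'camera_from_world']
```

View pics/side0.png

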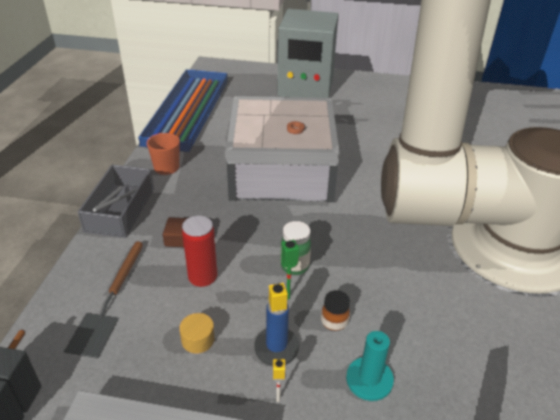

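View pics/top0.png

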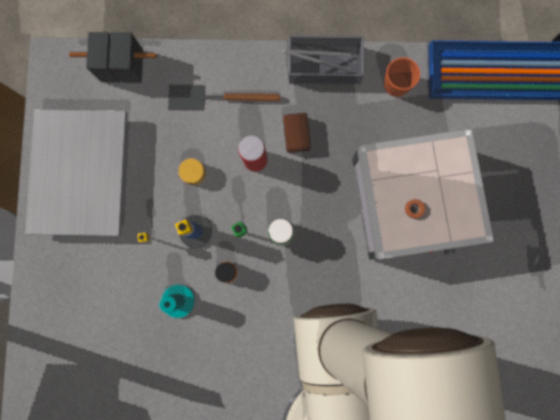

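The top view and the side view each show three probe-like things:
- Large yellow in the blue stand: top (183,227), side (278,297).
- Small yellow: top (142,238), side (279,370).
- Green: top (238,229), side (290,255).

I choose the large yellow one in the blue stand. The turquoise stand at top (177,301) is a decoy. Next I check close crops.

Run:
```python
import cv2,numpy as np
s=cv2.imread("pics/side0.png");t=cv2.imread("pics/top0.png")
def c(im,x0,y0,w,h,k): return cv2.resize(im[y0:y0+h,x0:x0+w],None,fx=k,fy=k,interpolation=cv2.INTER_CUBIC)
cv2.imwrite("pics/c1.png",np.hstack([c(t,160,205,50,50,8),c(t,390,184,50,50,8)]))   # stand top | port top
cv2.imwrite("pics/c2.png",np.hstack([c(s,250,275,60,90,6),c(s,270,105,60,90,6)]))
cv2.imwrite("pics/c3.png",c(t,345,120,155,145,5)[:600*2])
```

```text
(no output)
```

View pics/c1.png

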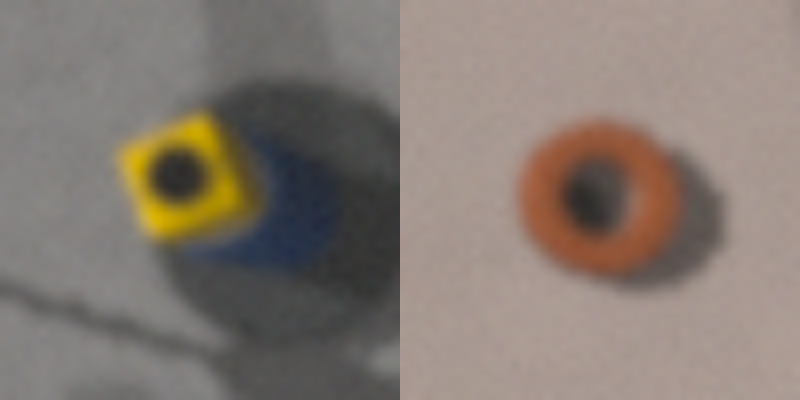

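View pics/c2.png

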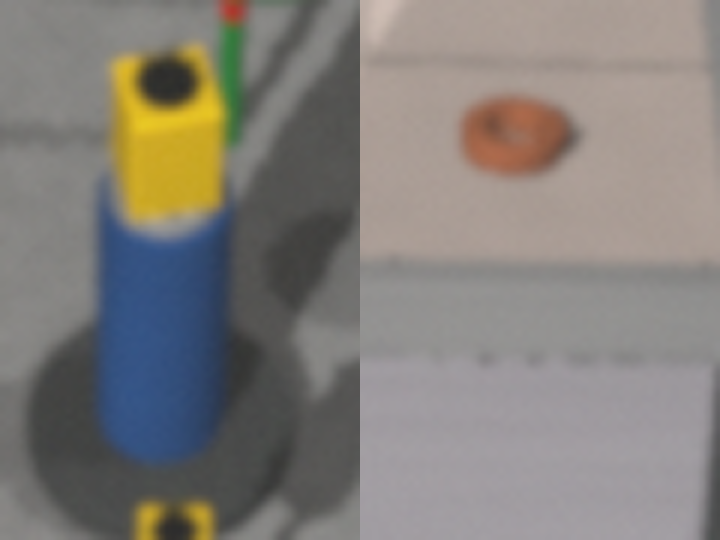

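```bash
cat > h.py <<'E'
import numpy as np,cv2
from scipy.optimize import least_squares
from rig import bot
def cam(f):
    h=f["color"].shape[0]; fl=h/2/np.tan(np.radians(f["fov_y"])/2)
    return fl,f["cx"],f["cy"],np.array(f["camera_from_world"])
def proj(c,P):
    fl,cx,cy,T=c; q=np.atleast_2d(P)@T[:3,:3].T+T[:3,3]
    return np.c_[fl*q[:,0]/q[:,2]+cx,fl*q[:,1]/q[:,2]+cy]
def plane(c,px,z):
    fl,cx,cy,T=c; R=T[:3,:3]; o=-R.T@T[:3,3]
    d=R.T@np.array([(px[0]-cx)/fl,(px[1]-cy)/fl,1]); return o+d*(z-o[2])/d[2]
def tri(cs,pxs):
    p0=plane(cs[0],pxs[0],150)
    r=least_squares(lambda p:np.concatenate([proj(c,p)[0]-np.array(x) for c,x in zip(cs,pxs)]),p0)
    return r.x,r.fun
def circ(x,y,z,r,n=72):
    a=np.linspace(0,2*np.pi,n); return np.c_[x+r*np.cos(a),y+r*np.sin(a),0*a+z]
def box(x,y,yaw,s,z):
    k=s/2*np.array([[1,1],[-1,1],[-1,-1],[1,-1],[1,1]]);c,s_=np.cos(yaw),np.sin(yaw)
    return np.c_[x+k[:,0]*c-k[:,1]*s_,y+k[:,0]*s_+k[:,1]*c,0*k[:,0]+z]
def draw(im,c,x0,y0,w,h,k,curves):
    o=cv2.resize(im[y0:y0+h,x0:x0+w],None,fx=k,fy=k,interpolation=cv2.INTER_CUBIC)
    for P,col in curves:
        q=(proj(c,P)-[x0,y0]+.5)*k-.5
        cv2.polylines(o,[np.round(q*16).astype(np.int32)],False,col,1,cv2.LINE_AA,4)
    return o
E
python3 - <<'E'
from h import *
F={n:bot.grab_frame(n) for n in("side","top")};S=cam(F["side"]);T=cam(F["top"])
for c in(S,T): print("cam",-c[3][:3,:3].T@c[3][:3,3])
def u(x,y,x0,y0,k): return ((x+.5)/k-.5+x0,(y+.5)/k-.5+y0)
ht=u(180,175,160,205,8); hs=u(168,80,250,275,6)
pt=u(600,196,390,184,8); ps=u(514-360,128,270,105,6)
print(ht,hs,pt,ps)
print("head top plane",plane(T,ht,156),plane(S,hs,156)); print(tri([T,S],[ht,hs]))
print("port plane",plane(T,pt,162),plane(S,ps,162)); print(tri([T,S],[pt,ps]))
for a in [(118,155),(208,110),(243,200),(155,240)]: print(plane(T,u(*a,160,205,8),156))
E
```

```text
cam [372.14284876 940.45296951 816.81895874]
cam [ 391.19896663  121.71421023 1272.26871307]
(182.0625, 226.4375) (277.5833333333333, 287.9166666666667) (464.5625, 208.0625) (295.25, 125.91666666666667)
head top plane [466.34999227 359.77933736 156.        ] [465.56432934 356.70663066 156.        ]
(array([465.535598  , 359.13479192, 158.74814325]), array([ 0.0157064 ,  0.29555074, -0.22082548, -0.03169319]))
port plane [ 514.14746325 -240.32493913  162.        ] [ 511.18429432 -131.87543978  162.        ]
(array([ 525.6861865 , -267.24721066,   79.1920298 ]), array([-0.05930843, -1.03356013,  1.16318688,  0.17062371]))
[471.44160548 376.5759795  156.        ]
[483.85544365 352.97026437 156.        ]
[459.93594935 342.68841016 156.        ]
[448.91810946 365.76402577 156.        ]
```

View pics/c3.png

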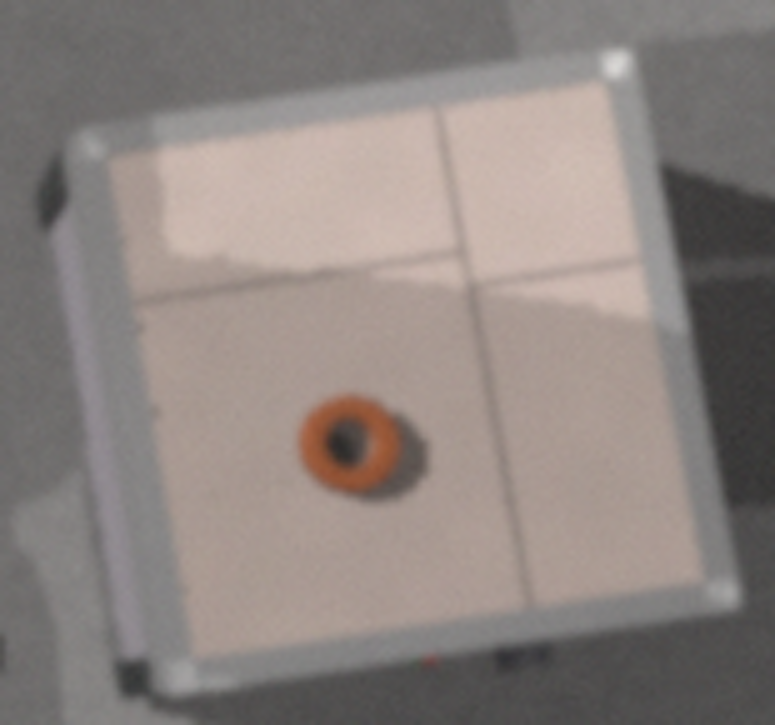

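Run:
```python
from h import *
F={n:bot.grab_frame(n) for n in("side","top")};S=cam(F["side"]);T=cam(F["top"])
def u(x,y,x0,y0,k): return ((x+.5)/k-.5+x0,(y+.5)/k-.5+y0)
pt=u(199,195,390,184,8); ps=u(514-360,128,270,105,6)
print("port plane",plane(T,pt,162),plane(S,ps,162),tri([T,S],[pt,ps]))
k=[plane(T,u(*a,345,120,5),150) for a in [(80,130),(632,48),(742,605),(165,695)]]
print(np.round(k,1),[np.round(np.linalg.norm(k[i]-k[i-1]),1) for i in range(4)], [np.round(np.degrees(np.arctan2(*(k[i]-k[i-1])[1::-1])),1) for i in range(4)])
print("centre",np.mean(k,0))
x,y=514,-176
p=plane(T,pt,162)[:2]; print(p)
h=(466,358.5)
ct=[(circ(*p,162,21),(0,255,0)),(circ(*p,162,11),(255,255,0)),(circ(*p,150,21),(255,0,0))]
cs=ct
hd=[(box(*h,np.radians(25.5),26,156),(0,255,0)),(box(*h,np.radians(25.5),26,116),(255,0,0)),(circ(*h,112,19),(255,0,255)),(circ(*h,0,40),(255,255,255)),(circ(*h,12,40),(255,255,255))]
A=F["top"]["color"];B=F["side"]["color"]
cv2.imwrite("pics/o1.png",np.hstack([draw(A,T,160,205,50,50,8,hd),draw(A,T,390,184,50,50,8,ct)]))
cv2.imwrite("pics/o2.png",np.hstack([draw(B,S,250,275,60,90,6,hd),draw(B,S,270,105,60,90,6,cs)]))
```

```text
port plane [ 512.82565908 -134.23468325  162.        ] [ 511.18429432 -131.87543978  162.        ] (array([ 512.33399619, -134.64737242,  160.34540118]), array([ 0.01856097,  0.31490393, -0.33836422, -0.0500273 ]))
[[ 649.   -21.6  150. ]
 [ 688.8 -262.2  150. ]
 [ 446.7 -302.9  150. ]
 [ 404.8  -57.6  150. ]] [np.float64(246.9), np.float64(243.9), np.float64(245.5), np.float64(248.9)] [np.float64(8.4), np.float64(-80.6), np.float64(-170.5), np.float64(99.7)]
centre [ 547.32662444 -161.1157132   150.        ]
[ 512.82565908 -134.23468325]
```

View pics/o1.png

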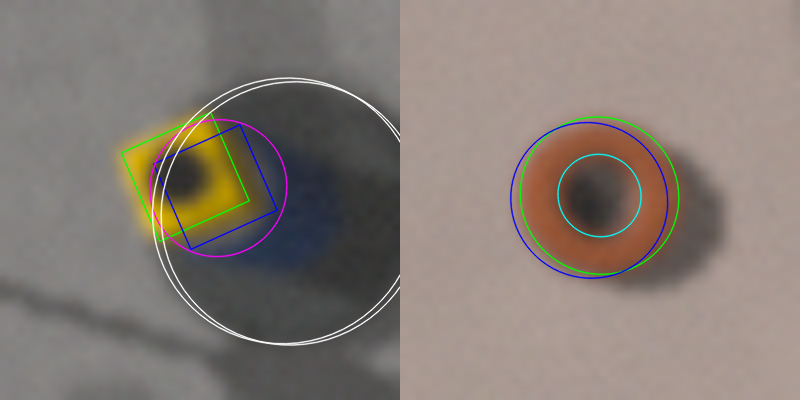

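View pics/o2.png

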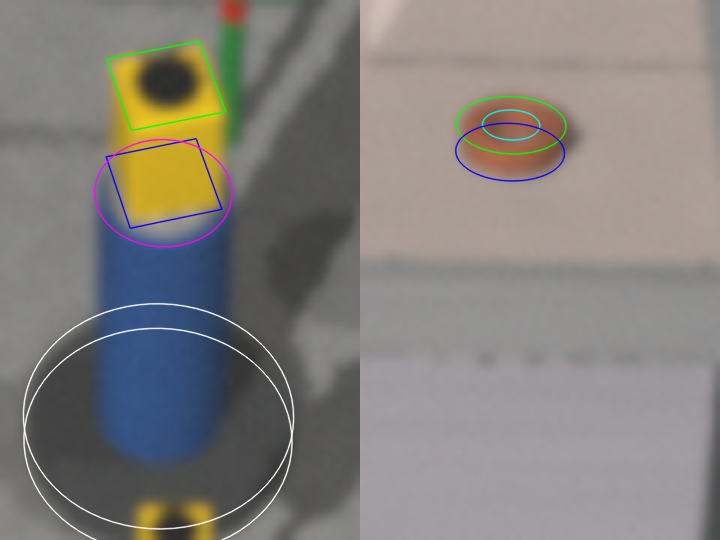

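The crops show the yellow head sitting on the flange in the blue tube, with its corners measuring about 26 mm square. The port rim matches its 42 mm diameter, and the two cameras agree to about 2–3 mm. Next I check the neighbours and plan the reach.

```bash
cat >> h.py <<'E'
from scipy.spatial.transform import Rotation as Ro
def delta(p,yaw,ob=None):
    """tool delta to reach TCP p (mm) pointing down, tool y at yaw deg"""
    ob=ob or bot.observe(); R=Ro.from_rotvec(ob["orientation"])
    a=np.radians(yaw); y=np.array([np.cos(a),np.sin(a),0]); z=np.array([0,0,-1.]); x=np.cross(y,z)
    G=Ro.from_matrix(np.c_[x,y,z])
    print("shift m",np.round(R.inv().apply(np.array(p)-ob["position"])/1000,4),"turn",np.round((R.inv()*G).as_rotvec(),4))
def st():
    o=bot.observe();R=Ro.from_rotvec(o["orientation"]).as_matrix()
    print("t",round(o["t"],2),"p",np.round(o["position"],1),"ty",round(np.degrees(np.arctan2(R[1,1],R[0,1])),2),"z",np.round(R[:,2],4),"gap",round(o["finger_gap"],1),"F",np.round(o["ft_force"],1),"q",np.round(o["joint_pos"],2)); return o
E
python3 - <<'E'
from h import *
F={n:bot.grab_frame(n) for n in("side","top")};S=cam(F["side"]);T=cam(F["top"])
print("green",tri([T,S],[(238,229),(290,244)]));print("small",tri([T,S],[(142,237),(279,362)]));print("can",tri([T,S],[(251,146),(199,226)]))
o=st(); delta([400,-150,260],-40,o); delta([466,358.5,230],25.5,o)
E
```

```text
green (array([463.39586812, 241.21082967, 145.79044487]), array([-0.00068751, -0.01456219,  0.01198302,  0.00166681]))
small (array([444.5567436, 458.9618749, 105.6103456]), array([ 0.00517633,  0.121451  , -0.0823406 , -0.0111716 ]))
can (array([642.57924246, 217.50589784, 138.29385604]), array([ 0.29647768,  2.16576388, -1.80942714, -0.37344643]))
t 0.4 p [ 142.7 -556.9  231.1] ty -75.63 z [-0.e+00  3.e-04 -1.e+00] gap 85.7 F [ 0.1 -0.3 -0.4] q [-1.45  0.15  1.44  0.    1.55 -0.13]
shift m [ 0.3503 -0.3304 -0.0287] turn [-3.000e-04 -2.000e-04 -6.219e-01]
shift m [ 0.5404 -0.8066  0.0014] turn [-2.0000e-04 -3.0000e-04 -1.7651e+00]
```

>>> arm_command(
  deltas=[
    [[0.35, -0.33, -0.03], [0, 0, -0.62], 0.085],
    [[0.35, -0.33, -0.03], [0, 0, -0.62], 0.085],
    [[0.35, -0.33, -0.03], [0, 0, -0.8], 0.085],
    [[0.35, -0.33, -0.03], [0, 0, -0.8], 0.085],
    [[0.35, -0.33, -0.03], [0, 0, -1.0], 0.085],
  ],
  force=30,
)

```text
t: 1.02
position: [310.0, -291.6, 251.1]
orientation: [2.598, 1.766, 0.0]
ft_force: [0.8, 0.4, -0.1]
finger_gap: 84.8
```

Run:
```python
from h import *
o=st(); delta([466,358.5,220],25.5,o)
```

```text
t 1.02 p [ 310.  -291.6  251.1] ty -21.59 z [ 5.e-04 -3.e-04 -1.e+00] gap 84.8 F [ 0.8  0.4 -0.1] q [-0.94 -0.17  1.72  0.    1.6  -0.56]
shift m [ 0.6619 -0.0942  0.031 ] turn [ 5.000e-04  3.000e-04 -8.218e-01]
```

>>> arm_command(
  deltas=[
    [[0.662, -0.094, 0.0], [0, 0, -0.822], 0.085],
    [[0.662, -0.094, 0.0], [0, 0, -0.822], 0.085],
    [[0.662, -0.094, 0.0], [0, 0, -0.822], 0.085],
    [[0.662, -0.094, 0.0], [0, 0, -0.822], 0.085],
    [[0.662, -0.094, 0.0], [0, 0, -0.822], 0.085],
  ],
)

```text
t: 1.65
position: [382.0, 9.4, 251.2]
orientation: [1.672, 2.657, 0.001]
ft_force: [1.0, -1.7, 0.8]
finger_gap: 85.2
```

>>> arm_command(
  deltas=[
    [[0.38, -0.05, 0.0], [0, 0, 0], 0.085],
  ],
)

```text
t: 1.78
position: [348.4, 61.9, 250.4]
orientation: [1.67, 2.66, 0.0]
ft_force: [-0.5, 1.5, 0.4]
finger_gap: 85.0
```

Run:
```python
from h import *
o=st(); delta([466,358.5,220],25.5,o)
```

```text
t 1.77 p [348.4  61.9 250.4] ty 25.76 z [ 7.e-04 -1.e-04 -1.e+00] gap 85.0 F [-0.5  1.5  0.4] q [-0.04 -0.34  1.84 -0.    1.63 -0.49]
shift m [0.216  0.2348 0.0305] turn [0.0006 0.0004 0.0045]
```

>>> arm_command(
  deltas=[
    [[0.216, 0.235, 0.03], [0, 0, -0.005], 0.085],
    [[0.216, 0.235, 0.03], [0, 0, 0.005], 0.085],
    [[0.216, 0.235, 0.03], [0, 0, 0.005], 0.085],
    [[0.216, 0.235, 0.03], [0, 0, 0.005], 0.085],
    [[0.216, 0.235, 0.03], [0, 0, 0.005], 0.085],
  ],
)

```text
t: 2.4
position: [462.8, 351.4, 221.2]
orientation: [1.676, 2.656, 0.001]
ft_force: [1.3, -1.4, 0.8]
finger_gap: 85.3
```

Run:
```python
from h import *
o=st(); delta([466,358.5,220],25.5,o)
F={n:bot.grab_frame(n) for n in("side","top")};S=cam(F["side"]);T=cam(F["top"])
cv2.imwrite("pics/a1.png",np.hstack([cv2.resize(F["side"]["color"][180:400,200:360],None,fx=2.5,fy=2.5),cv2.resize(F["top"]["color"][140:360,110:270],None,fx=2.5,fy=2.5)]))
```

```text
t 2.4 p [462.8 351.4 221.2] ty 25.5 z [ 0.0011 -0.     -1.    ] gap 85.3 F [ 1.3 -1.4  0.8] q [ 0.52  0.17  1.44 -0.    1.53  0.07]
shift m [0.005  0.006  0.0012] turn [ 0.0009  0.0005 -0.    ]
```

View pics/a1.png

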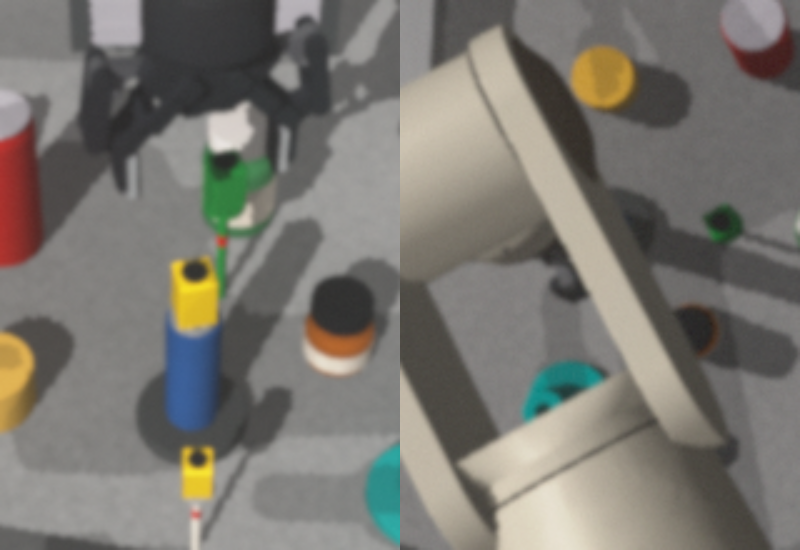

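The arm hides the stand in the top view. In the side view the open fingers are above the head, with tips at about side px (254,256) and (314,248). I descend and check the centring from the side.

>>> arm_command(
  deltas=[
    [[0.005, 0.006, 0.001], [0, 0, 0], 0.085],
    [[0.005, 0.006, 0.03], [0.001, 0.001, 0], 0.085],
    [[0.005, 0.006, 0.05], [0.001, 0.001, 0], 0.085],
    [[0.005, 0.006, 0.05], [0.001, 0.001, 0], 0.085],
  ],
)

```text
t: 3.0
position: [465.6, 359.4, 167.9]
orientation: [-1.672, -2.655, 0.006]
ft_force: [1.3, -0.2, 0.0]
finger_gap: 84.9
```

Run:
```python
from h import *
o=st(); delta([466,358.5,119],25.5,o)
F={n:bot.grab_frame(n) for n in("side","top")};S=cam(F["side"])
cv2.imwrite("pics/a2.png",draw(F["side"]["color"],S,210,190,140,140,5,[(box(466,358.5,np.radians(25.5),26,156),(0,255,0)),(np.array([o["position"],o["position"]+[0,0,60]]),(0,0,255))]))
```

```text
t 3.0 p [465.6 359.4 167.9] ty 25.59 z [-0.0052 -0.0013 -1.    ] gap 84.9 F [ 1.3 -0.2  0. ] q [0.53 0.21 1.5  0.   1.44 0.08]
shift m [-0.001   0.0002  0.0489] turn [-0.0053 -0.0011  0.0016]
```

View pics/a2.png

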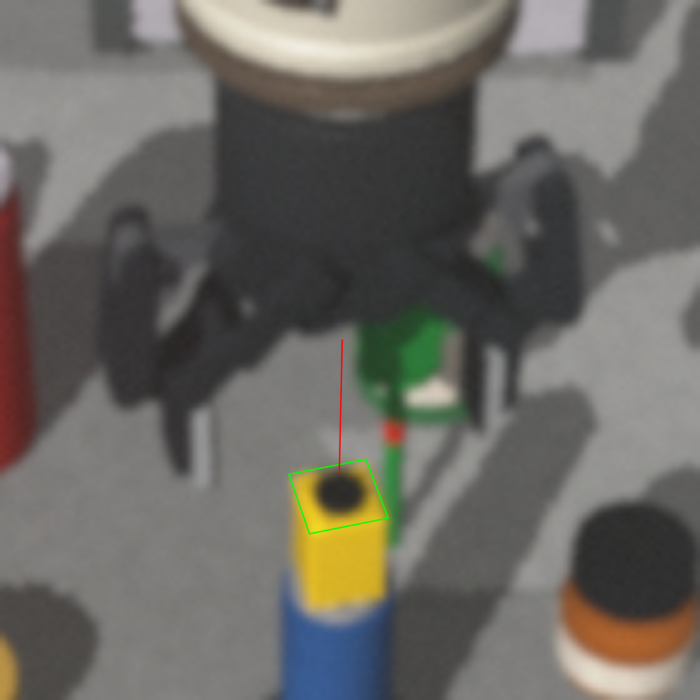

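The TCP line (red) runs down onto the head's centre at crop (340,480), between the two pads at (203,445) and (490,400). I go down and close.

>>> arm_command(
  deltas=[
    [[-0.001, 0, 0.02], [-0.005, -0.001, 0], 0.085],
    [[-0.001, 0, 0.04], [-0.005, -0.001, 0], 0.085],
    [[-0.001, 0, 0.048], [-0.005, -0.001, 0], 0.085],
    [[-0.001, 0, 0.048], [-0.005, -0.001, 0], 0.085],
    [[-0.001, 0, 0.048], [-0.005, -0.001, 0], 0.085],
  ],
  force=30,
)

```text
t: 3.72
position: [467.0, 359.3, 122.9]
orientation: [1.673, 2.657, 0.006]
ft_force: [0.6, 0.6, -0.3]
finger_gap: 85.1
```

Run:
```python
from h import *
o=st(); delta([466,358.5,119],25.5,o)
F={n:bot.grab_frame(n) for n in("side","top")};S=cam(F["side"])
cv2.imwrite("pics/a3.png",draw(F["side"]["color"],S,210,210,140,140,5,[]))
```

```text
t 3.73 p [467.  359.3 122.9] ty 25.6 z [ 0.0034  0.0021 -1.    ] gap 85.1 F [ 0.6  0.6 -0.3] q [0.53 0.24 1.56 0.   1.34 0.08]
shift m [-0.0003 -0.0013  0.0039] turn [ 0.0039 -0.0004  0.0018]
```

View pics/a3.png

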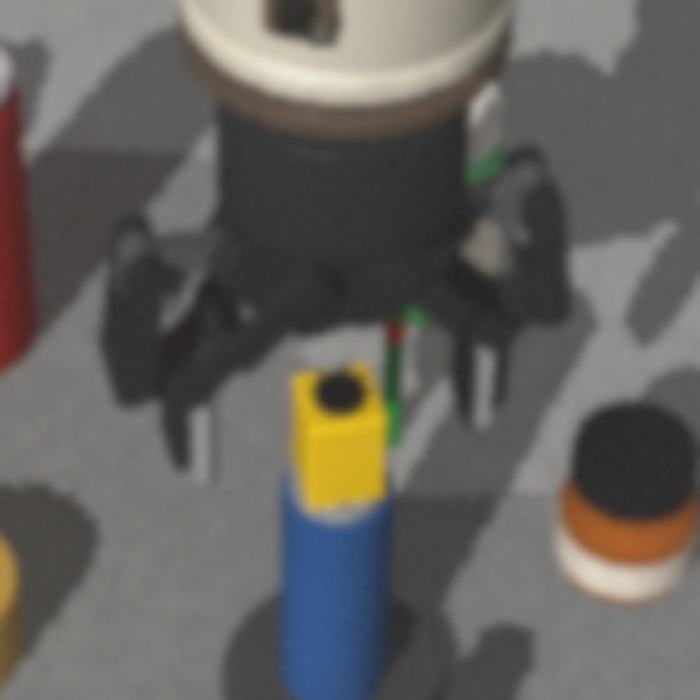

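The pads stand either side of the head, left at crop (200,440) and right at (484,385), with clear gaps. I close now.

>>> arm_command(
  deltas=[
    [[0, -0.001, 0.003], [0.003, 0, 0], 0.085],
    [[0, -0.001, 0.003], [0.003, 0, 0], 0.04],
    [[0, -0.001, 0.003], [0.003, 0, 0], 0.02],
    [[0, -0.001, 0.003], [0.003, 0, 0], 0.02],
    [[0, -0.001, 0.003], [0.003, 0, 0], 0.02],
  ],
  force=30,
)

```text
t: 4.45
position: [466.1, 358.9, 119.7]
orientation: [1.674, 2.658, 0.001]
ft_force: [0.6, 0.3, 2.1]
finger_gap: 25.8
```

>>> arm_command(
  deltas=[
    [[0, 0, 0], [0, 0, 0], 0.02],
    [[0, 0, 0], [0, 0, 0], 0.02],
    [[0, 0, 0], [0, 0, 0], 0.02],
  ],
  force=30,
)

```text
t: 4.82
position: [466.1, 358.9, 119.8]
orientation: [1.674, 2.658, 0.002]
ft_force: [0.4, 0.3, 1.3]
finger_gap: 25.7
```

Run:
```python
from h import *
o=st(); delta([466,358.5,119],25.5,o)
F={n:bot.grab_frame(n) for n in("side","top")};S=cam(F["side"])
cv2.imwrite("pics/a4.png",draw(F["side"]["color"],S,210,210,140,140,5,[]))
```

```text
t 4.83 p [466.1 358.9 119.8] ty 25.61 z [ 7.e-04  8.e-04 -1.e+00] gap 25.7 F [0.4 0.3 1.3] q [0.53 0.24 1.56 0.   1.34 0.08]
shift m [-0.0003 -0.0003  0.0008] turn [ 0.0009 -0.0004  0.0019]
```

View pics/a4.png

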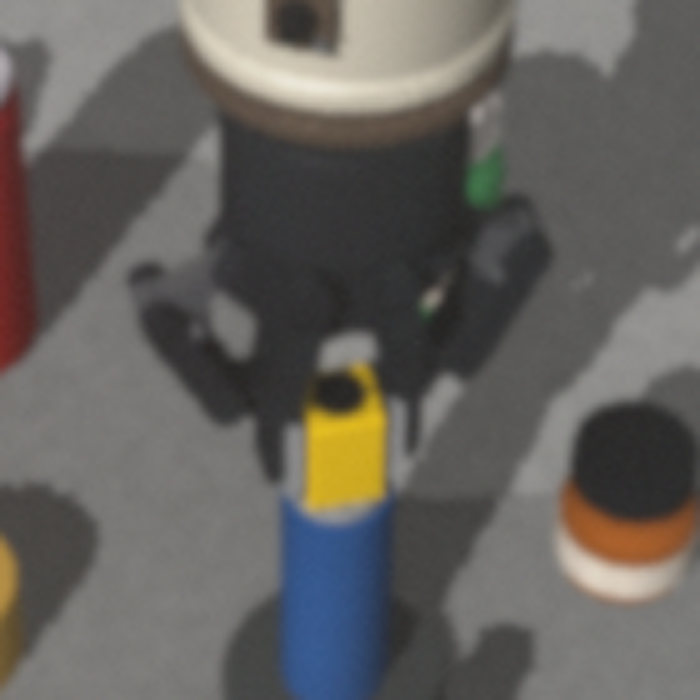

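Gripped: the gap is 25.7 mm against a 26 mm head, with a pad on each side. Since the flange underside is at z = 112, the tip is at TCP z − 107.8. I lift straight up.

>>> arm_command(
  deltas=[
    [[0, 0, -0.02], [0.001, 0, 0], 0.02],
    [[0, 0, -0.05], [0.001, 0, 0], 0.02],
    [[0, 0, -0.09], [0.001, 0, 0], 0.02],
    [[0, 0, -0.13], [0.001, 0, 0], 0.02],
    [[0, 0, -0.17], [0.001, 0, 0], 0.02],
  ],
)

```text
t: 5.55
position: [465.8, 358.7, 291.0]
orientation: [-1.674, -2.658, -0.0]
ft_force: [0.6, 0.4, -1.6]
finger_gap: 25.7
```

>>> arm_command(
  deltas=[
    [[0, 0, -0.05], [0, 0, 0], 0.02],
    [[0, 0, -0.06], [0, 0, 0], 0.02],
    [[0, 0, -0.06], [0, 0, 0], 0.02],
  ],
)

```text
t: 5.92
position: [465.9, 358.7, 350.7]
orientation: [-1.674, -2.658, -0.0]
ft_force: [0.5, -0.3, -1.4]
finger_gap: 25.4
```

Run:
```python
from h import *
o=st(); 
for n in("side","top"):
    cv2.imwrite(f"pics/b_{n}.png",bot.grab_frame(n)["color"])
for w in ([400,100,330],[512,-134,330]):
  for y in (25.5,): delta(w,y,o)
```

```text
t 5.92 p [465.9 358.7 350.7] ty 25.61 z [-2.e-04  3.e-04 -1.e+00] gap 25.4 F [ 0.5 -0.3 -1.4] q [0.52 0.17 1.18 0.   1.79 0.08]
shift m [-0.2048 -0.1712  0.0206] turn [-0.0001 -0.0004  0.0019]
shift m [-0.4642 -0.1714  0.0205] turn [-0.0001 -0.0004  0.0019]
```

View pics/b_side.png

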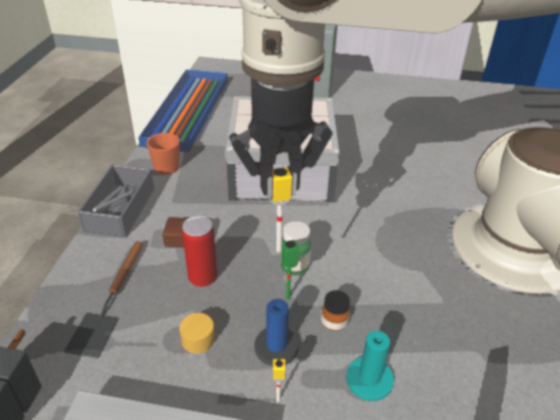

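The probe is out of the stand and hangs upright: head at side px (281,185), red band at about (280,220), tip at about (279,250). I carry it over to above the port.

>>> arm_command(
  deltas=[
    [[-0.05, -0.02, 0.005], [0, 0, 0], 0.02],
    [[-0.11, -0.04, 0.01], [0, 0, 0], 0.02],
    [[-0.17, -0.06, 0.01], [0, 0, 0], 0.02],
    [[-0.23, -0.085, 0.01], [0, 0, 0], 0.02],
    [[-0.29, -0.11, 0.01], [0, 0, 0], 0.02],
  ],
)

```text
t: 6.65
position: [490.8, 54.2, 338.0]
orientation: [-1.672, -2.656, 0.005]
ft_force: [1.4, 0.0, -0.9]
finger_gap: 26.0
```

Run:
```python
from h import *
o=st(); delta([512,-134,320],25.5,o)
```

```text
t 6.65 p [490.8  54.2 338. ] ty 25.62 z [-4.3e-03 -8.0e-04 -1.0e+00] gap 26.0 F [ 1.4  0.  -0.9] q [-0.05 -0.03  1.42 -0.    1.76 -0.49]
shift m [-0.1789 -0.0622  0.018 ] turn [-0.0043 -0.0011  0.002 ]
```

>>> arm_command(
  deltas=[
    [[-0.05, -0.02, 0.005], [-0.004, -0.001, 0], 0.02],
    [[-0.1, -0.036, 0.01], [-0.004, -0.001, 0], 0.02],
    [[-0.145, -0.051, 0.018], [-0.004, -0.001, 0], 0.02],
    [[-0.17, -0.06, 0.018], [-0.004, -0.001, 0], 0.02],
    [[-0.179, -0.062, 0.018], [-0.004, -0.001, 0], 0.02],
  ],
)

```text
t: 7.28
position: [511.9, -135.2, 318.4]
orientation: [-1.675, -2.655, 0.001]
ft_force: [-0.8, 0.7, -1.1]
finger_gap: 25.8
```

>>> arm_command(
  deltas=[
    [[0, 0, 0], [0, 0, 0], 0.02],
    [[0, 0, 0], [0, 0, 0], 0.02],
  ],
)

```text
t: 7.52
position: [511.8, -134.3, 318.1]
orientation: [-1.673, -2.655, 0.001]
ft_force: [-0.2, 0.5, -0.5]
finger_gap: 26.1
```

Run:
```python
from h import *
o=st(); 
F={n:bot.grab_frame(n) for n in("side","top")};S=cam(F["side"]);T=cam(F["top"])
A=F["top"]["color"];B=F["side"]["color"]
p=o["position"]; ax=[(np.array([p-[0,0,107.8],p]),(0,0,255))]
cv2.imwrite("pics/d_top.png",A)
cv2.imwrite("pics/d2.png",draw(B,S,245,40,110,110,7,[]))
print(proj(S,[p-[0,0,107.8],p-[0,0,42.8]]))
```

```text
t 7.53 p [ 511.8 -134.3  318.1] ty 25.56 z [-0.0031  0.0014 -1.    ] gap 26.1 F [-0.2  0.5 -0.5] q [-0.4   0.04  1.38  0.    1.72 -0.85]
[[295.89977896 106.77947397]
 [296.99824239  80.24544691]]
```

View pics/d_top.png

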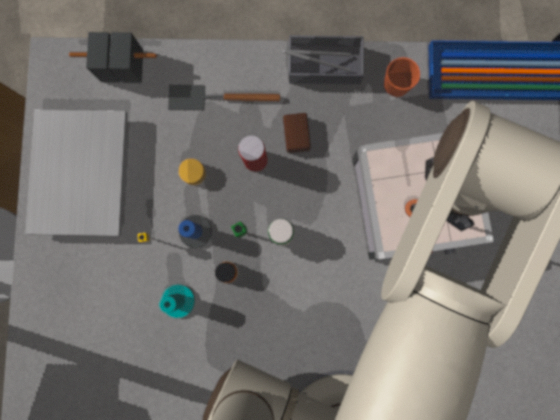

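View pics/d2.png

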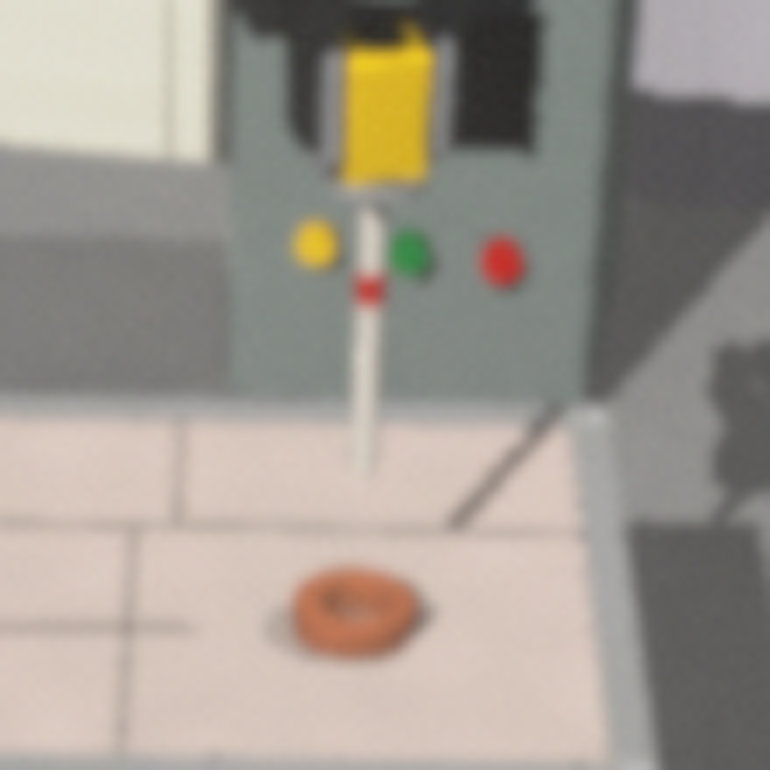

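The rod hangs above the rim. In the side crop the tip is at (364,474), the predicted tip is (360,471), and the rim's outer span is 294–419. The arm hides the port from the top camera. I measure the rod and rim more finely in the side view, then turn the wrist 90° so the columns also show the offset along tool x.

```bash
cat >> h.py <<'E'
def rodcols(im,c,p,zs,w=7):
    """sub-pixel column of rod's axis (edge pair) at heights zs below TCP"""
    g=cv2.GaussianBlur(cv2.resize(im.astype(np.float32)[:,:,:2].mean(2),None,fx=1,fy=1),(1,3),0)
    out=[]
    for z in zs:
        q=proj(c,[p-[0,0,z]])[0]; r=int(round(q[1])); x=np.arange(int(q[0])-w,int(q[0])+w+1)
        v=g[r,x]; d=np.diff(v); 
        b=np.minimum(np.maximum(np.median(v[:4]),np.median(v[-4:])),v.max()); 
        ww=np.clip(v-(b+v.max())/2*0.999,0,None); out.append((z,r,round((ww*x).sum()/ww.sum()-q[0],2)))
    return out
E
python3 - <<'E'
from h import *
o=st();f=bot.grab_frame("side");S=cam(f);p=o["position"]
print(rodcols(f["color"],S,p,[18,24,50,55,60,65,70,75,80,85,90,95,100]))
print("scale",proj(S,[[512,-134,200],[522,-134,200],[512,-124,200],[512,-134,210]]))
delta(p,-64.5,o)
E
```

```text
t 7.62 p [ 511.9 -134.3  318.5] ty 25.58 z [-0.0024  0.001  -1.    ] gap 25.3 F [-0.8  0.5 -0.9] q [-0.4   0.04  1.38  0.    1.72 -0.85]
[(18, 69, np.float64(-0.35)), (24, 72, np.float64(0.02)), (50, 83, np.float64(-0.42)), (55, 85, np.float64(0.14)), (60, 87, np.float64(0.16)), (65, 89, np.float64(0.02)), (70, 91, np.float64(0.04)), (75, 93, np.float64(0.13)), (80, 95, np.float64(0.21)), (85, 98, np.float64(0.07)), (90, 100, np.float64(0.08)), (95, 102, np.float64(-0.08)), (100, 104, np.float64(0.0))]
scale [[295.6385957  110.86064743]
 [291.26386741 110.41486316]
 [294.97194663 113.05669886]
 [295.80052599 106.93754543]]
shift m [0. 0. 0.] turn [-2.9000e-03 -2.0000e-04  1.5722e+00]
```

>>> arm_command(
  deltas=[
    [[0, 0, 0], [0, 0, 0.8], 0.02],
    [[0, 0, 0], [0, 0, 0.8], 0.02],
    [[0, 0, 0], [0, 0, 0.8], 0.02],
    [[0, 0, 0], [0, 0, 0.8], 0.02],
    [[0, 0, 0], [0, 0, 0.8], 0.02],
  ],
)

```text
t: 8.3
position: [511.9, -133.9, 318.7]
orientation: [-2.579, -1.791, 0.002]
ft_force: [0.3, -0.4, -0.6]
finger_gap: 25.4
```

Run:
```python
from h import *
o=st(); delta([512,-134,318],-64.5,o)
```

```text
t 8.3 p [ 511.9 -133.9  318.7] ty -20.45 z [-1.9e-03  8.0e-04 -1.0e+00] gap 25.4 F [ 0.3 -0.4 -0.6] q [-0.4   0.04  1.38  0.    1.72 -0.04]
shift m [-0.0001  0.0001  0.0007] turn [-2.000e-03  7.000e-04  7.688e-01]
```

>>> arm_command(
  deltas=[
    [[0, 0, 0], [-0.002, 0.001, 0.77], 0.02],
    [[0, 0, 0], [-0.002, 0.001, 0.77], 0.02],
    [[0, 0, 0], [-0.002, 0.001, 0.77], 0.02],
    [[0, 0, 0], [-0.002, 0.001, 0.77], 0.02],
    [[0, 0, 0], [-0.002, 0.001, 0.77], 0.02],
  ],
)

```text
t: 8.93
position: [511.9, -133.4, 318.9]
orientation: [-3.064, -0.692, -0.001]
ft_force: [-0.7, 0.5, -0.8]
finger_gap: 25.7
```

Run:
```python
from h import *
o=st();f=bot.grab_frame("side");S=cam(f);p=o["position"]
print(rodcols(f["color"],S,p,[55,60,65,70,75,80,85,90,95,100]))
print("rim crop");
cv2.imwrite("pics/d3.png",draw(f["color"],S,250,50,100,100,8,[(circ(511.8,-134,162,21),(0,255,0)),(circ(511.8,-134,162,11),(0,255,0)),(np.array([p-[0,0,107.8],p-[0,0,12]]),(0,0,255))]+[(np.array([p-[8,0,z],p-[-8,0,z]]),(255,0,0)) for z in (107.8,42.8,7.8)]))
```

```text
t 8.93 p [ 511.9 -133.4  318.9] ty -64.54 z [ 4.e-04  2.e-04 -1.e+00] gap 25.7 F [-0.7  0.5 -0.8] q [-0.4   0.04  1.38  0.    1.72  0.73]
[(55, 85, np.float64(-0.37)), (60, 87, np.float64(-0.33)), (65, 89, np.float64(-0.35)), (70, 91, np.float64(-0.34)), (75, 93, np.float64(-0.34)), (80, 96, np.float64(-0.39)), (85, 98, np.float64(-0.55)), (90, 100, np.float64(-0.79)), (95, 102, np.float64(-1.21)), (100, 104, np.float64(-1.05))]
rim crop
```

View pics/d3.png

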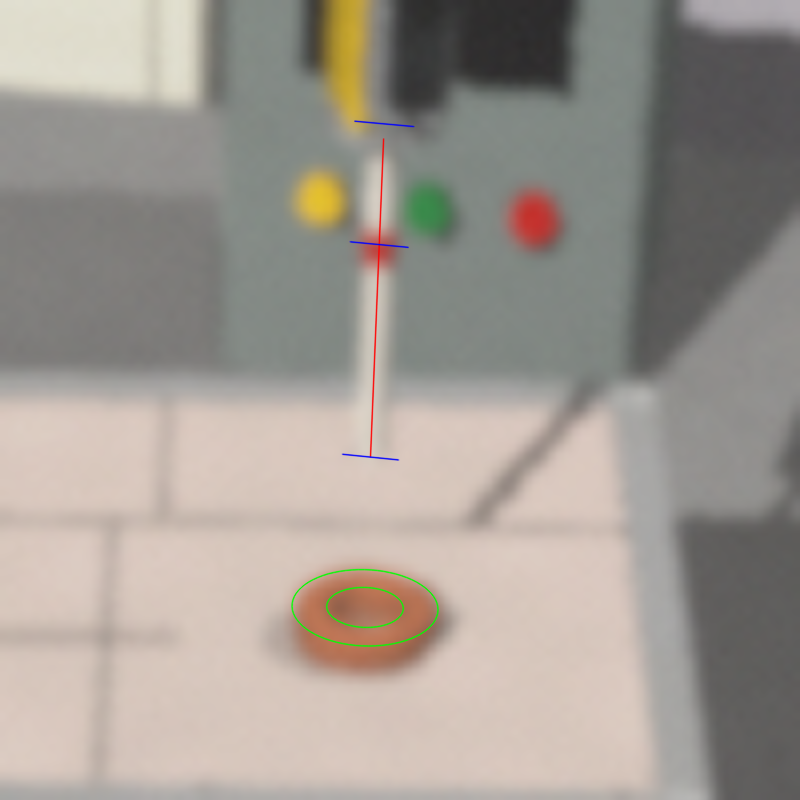

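```bash
cat >> h.py <<'E'
def hullc(pts):
    h=cv2.convexHull((pts*1.0).astype(np.float32)); m=cv2.moments(h); return np.array([m["m10"]/m["m00"],m["m01"]/m["m00"]]),m["m00"]
def redc(im,c,box_,k=8,sat=None,hue=(0,14),thr=110):
    x0,y0,w,h=box_
    o=cv2.resize(im[y0:y0+h,x0:x0+w],None,fx=k,fy=k,interpolation=cv2.INTER_CUBIC).astype(np.int32)
    m=((o[:,:,2]-o[:,:,1])>thr).astype(np.uint8)
    n,l,s,_=cv2.connectedComponentsWithStats(m); i=1+np.argmax(s[1:,4]); yy,xx=np.where(l==i)
    return np.c_[(xx+.5)/k-.5+x0,(yy+.5)/k-.5+y0]
E
python3 - <<'E'
from h import *
o=st();f=bot.grab_frame("side");S=cam(f);p=o["position"];im=f["color"]
for thr in(30,40,50):
    a,A=hullc(redc(im,S,(280,112,32,28),thr=thr))
    m,M=hullc(np.r_[proj(S,circ(511,-134,162,21)),proj(S,circ(511,-134,150,21))]); print("rim",thr,a-m,A,M)
ax=p+[0.67,0.32,0]
for thr in(20,40,60):
    a,A=hullc(redc(im,S,(290,74,14,14),thr=thr))
    m,M=hullc(np.r_[proj(S,circ(*ax[:2],p[2]-37.8,4)),proj(S,circ(*ax[:2],p[2]-47.8,4))]); print("band",thr,a-m,A,M)
g=bot.grab_frame("top") 
t0=cv2.imread("pics/top0.png");T=cam(g)
for thr in(30,40,50):
    a,A=hullc(redc(t0,T,(400,195,28,28),thr=thr))
    m,M=hullc(np.r_[proj(T,circ(511,-134,162,21)),proj(T,circ(511,-134,150,21))]); print("top rim",thr,a-m,A,M)
print(proj(T,[[511,-134,162],[521,-134,162],[511,-124,162]]))
E
```

```text
t 8.97 p [ 511.9 -133.5  318.9] ty -64.46 z [ 4.e-04  2.e-04 -1.e+00] gap 25.4 F [-0.2 -0.1 -1.2] q [-0.4   0.04  1.38  0.    1.72  0.72]
rim 30 [-0.4001526  -0.79667626] 206.0234375 218.1321523960214
rim 40 [-0.41720976 -0.80911392] 177.8984375 218.1321523960214
rim 50 [-0.4589504 -0.8591063] 153.7109375 218.1321523960214
band 20 [0.12006702 0.45323466] 28.28125 20.519500305643305
band 40 [0.17118728 0.46596386] 18.1015625 20.519500305643305
band 60 [0.13811054 0.53843314] 11.390625 20.519500305643305
top rim 30 [ 0.62394566 -0.91744958] 322.015625 330.7948803724721
top rim 40 [ 0.63515351 -0.87849867] 288.7109375 330.7948803724721
top rim 50 [ 0.6110948  -0.81413587] 257.3671875 330.7948803724721
[[414.33707525 208.7909815 ]
 [414.28030467 204.11104604]
 [409.61547672 208.72077214]]
```

Run:
```python
from h import *
f=bot.grab_frame("side");S=cam(f);im=f["color"]
C=[(circ(511,-134,162,21),(0,255,0)),(circ(511,-134,162,11),(0,255,0)),(circ(511,-134,150,21),(255,0,0))]
cv2.imwrite("pics/e1.png",np.hstack([draw(im,S,277,112,36,30,11,[]),draw(im,S,277,112,36,30,11,C)]))
```

```text
(no output)
```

View pics/e1.png

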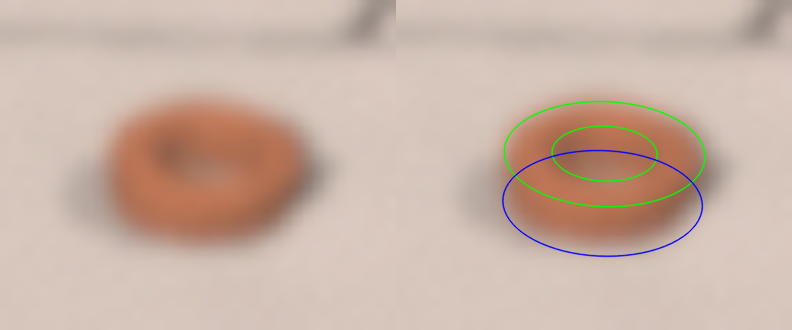

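Run:
```python
from h import *
f=bot.grab_frame("side");S=cam(f)
s0=cv2.imread("pics/side0.png");b=cv2.imread("pics/b_side.png")
x,y=465.8,359.6
m,M=hullc(np.r_[proj(S,box(x,y,np.radians(25.5),26,156)),proj(S,box(x,y,np.radians(25.5),26,116))])
x0,y0,w,h=262,275,34,45;k=8
o=cv2.resize(s0[y0:y0+h,x0:x0+w],None,fx=k,fy=k,interpolation=cv2.INTER_CUBIC).astype(int)
for thr in(60,90):
    yy,xx=np.where((o[:,:,1]-o[:,:,0])>thr); a,A=hullc(np.c_[(xx+.5)/k-.5+x0,(yy+.5)/k-.5+y0]); print("head",a-m,A,M)
ax=np.array([465.9-.32,358.7+.67]);z=350.7
for thr in(20,40,60):
    a,A=hullc(redc(b,S,(274,212,12,16),thr=thr))
    m,M=hullc(np.r_[proj(S,circ(*ax,z-37.8,4)),proj(S,circ(*ax,z-47.8,4))]); print("band",thr,a-m,A,M)
# base disc of stand as check of the row bias, ring of blue tube bottom
cv2.imwrite("pics/e2.png",draw(s0,S,248,280,60,90,6,[(box(x,y,np.radians(25.5),26,156),(0,255,0)),(circ(x,y,0,40),(255,255,255)),(circ(x,y,12,40),(255,255,255)),(circ(x,y,12,19),(0,255,255))]))
```

```text
head [ 0.89942946 -0.89078353] 483.0390625 517.4967251163907
head [ 0.74310185 -0.73704169] 416.1953125 517.4967251163907
band 20 [0.00802541 0.67921142] 54.171875 45.66648791357875
band 40 [-0.01784928  0.87929023] 35.984375 45.66648791357875
band 60 [-0.03372937  0.94707569] 25.828125 45.66648791357875
```

View pics/e2.png

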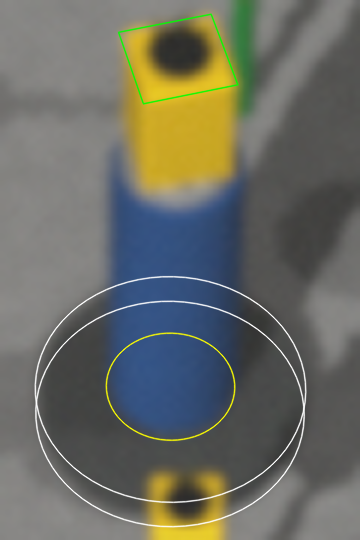

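Run:
```python
from h import *
f=bot.grab_frame("side");S=cam(f)
b=cv2.imread("pics/b_side.png"); a4=cv2.imread("pics/a4.png")
c=draw(b,S,250,140,60,115,5,[])
cv2.imwrite("pics/e3.png",np.hstack([a4[75:650,200:500],c]))
for n,p in(("a4",[466.1,358.9,119.8]),("b",[465.9,358.7,350.7])):
    p=np.array(p); q=proj(S,[p,p-[0,0,7.8],p-[0,0,42.8],p-[0,0,107.8]])
    o=np.array([250,225]) if n=="a4" else np.array([250,140]); print(n,np.round((q-o+.5)*5,0).tolist(), proj(S,[p,p+[0,0,10]])[:,1])
```

```text
a4 [[136.0, 396.0], [136.0, 411.0], [134.0, 478.0], [132.0, 595.0]] [303.64853862 299.64485405]
b [[149.0, 272.0], [148.0, 294.0], [146.0, 389.0], [143.0, 552.0]] [193.8645072  188.13715713]
```

View pics/e3.png

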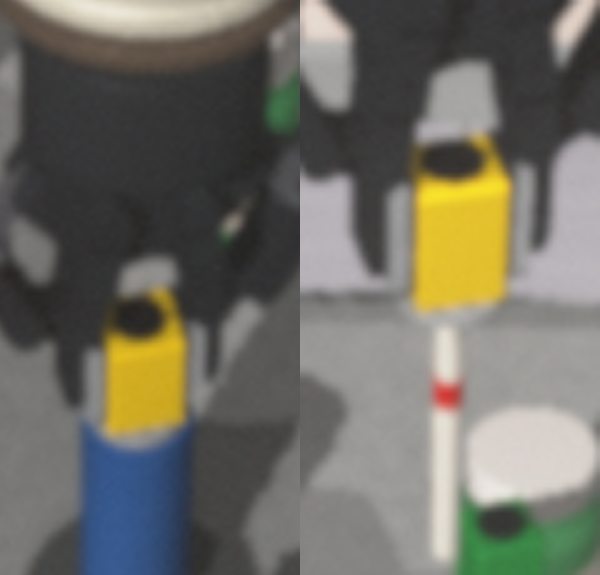

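Both views are consistent to 1–2 mm in x. The y estimate from side rows is weaker, because it trades off against probe height. I lower the tip to just above the rim and use the rod's shadow on the roof as a height-free y check: its line must pass through the axis's footprint.

Run:
```python
from h import *
o=st(); delta([511.5,-135.5,286],-64.5,o)
```

```text
t 9.22 p [ 511.9 -133.8  318.7] ty -64.44 z [ 1.e-04  3.e-04 -1.e+00] gap 25.8 F [-0.3 -0.5 -1.3] q [-0.4   0.04  1.38  0.    1.72  0.72]
shift m [-0.0011  0.0014  0.0327] turn [-0.0002 -0.0002  0.0011]
```

>>> arm_command(
  deltas=[
    [[-0.001, 0.0015, 0.015], [0, 0, 0.001], 0.02],
    [[-0.001, 0.0015, 0.033], [0, 0, 0.001], 0.02],
    [[-0.001, 0.0015, 0.033], [0, 0, 0.001], 0.02],
    [[-0.001, 0.0015, 0.033], [0, 0, 0.001], 0.02],
  ],
)

```text
t: 9.72
position: [511.7, -135.6, 285.8]
orientation: [-3.064, -0.693, -0.0]
ft_force: [0.9, 0.9, -0.5]
finger_gap: 25.6
```

Run:
```python
from h import *
o=st();f=bot.grab_frame("side");S=cam(f);p=o["position"];im=f["color"]
cv2.imwrite("pics/f_raw.png",im)
print(rodcols(im,S,p,[55,60,65,70,75,80,85,90,95,100]))
cv2.imwrite("pics/f1.png",draw(im,S,260,75,80,65,10,[]))
print(np.round((proj(S,[p-[0,0,107.8],p-[0,0,42.8]])-[260,75]+.5)*10))
```

```text
t 9.72 p [ 511.7 -135.6  285.8] ty -64.49 z [ 1.e-04  3.e-04 -1.e+00] gap 25.6 F [ 0.9  0.9 -0.5] q [-0.4   0.04  1.45  0.    1.65  0.72]
[(55, 98, np.float64(-0.64)), (60, 100, np.float64(-0.69)), (65, 102, np.float64(-0.77)), (70, 104, np.float64(-1.14)), (75, 106, np.float64(-1.24)), (80, 108, np.float64(-1.22)), (85, 110, np.float64(-1.04)), (90, 112, np.float64(-0.81)), (95, 114, np.float64(-0.43)), (100, 116, np.float64(-0.37))]
[[360. 445.]
 [371. 189.]]
```

View pics/f1.png

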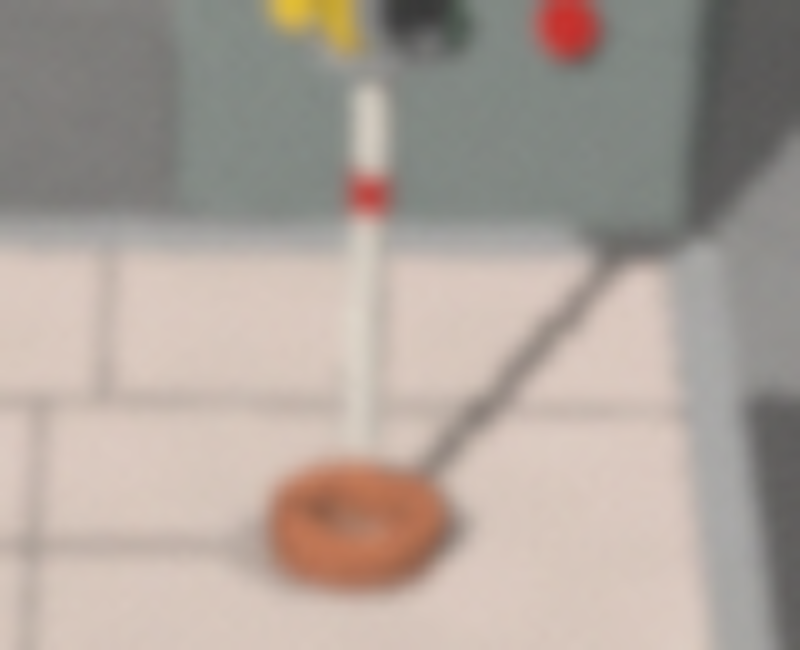

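Run:
```python
from h import *
f=bot.grab_frame("side");S=cam(f);im=cv2.imread("pics/f_raw.png")
g=im.astype(np.float32).mean(2)
# shadow line
pts=[]
for r in range(101,121):
    xe=260+ (425+(470-((r-75+.5)*10))*185/215)/10-.5
    x=np.arange(int(xe)-5,int(xe)+7); v=g[r,x]; 
    if 113<=r<=117: continue
    b=np.interp(x,[x[0],x[-1]],[v[:2].mean(),v[-2:].mean()]); w=np.clip(b-v-0.3*(b-v).max(),0,None); pts.append((r,(w*x).sum()/w.sum()))
pts=np.array(pts); k=np.polyfit(pts[:,0],pts[:,1],1); print("shadow",k,np.round(pts[:,1]-np.polyval(k,pts[:,0]),2))
# rod line : use green stretch rows 86-92 and 100-113 
rp=[]
for r in list(range(85,91))+list(range(101,117)):
    xe=proj(S,[[512.3,-135.3,285.8-107.8+ (118.9-r)/.39]])[0,0]
    x=np.arange(int(xe)-5,int(xe)+7); c=im[r,x].astype(float); v=c[:,1]-0.62*c[:,2]  # white-green vs pink roof
    d=np.diff(v); b=np.median(np.r_[v[:3],v[-3:]]); w=np.clip(v-b-.35*(v.max()-b),0,None); rp.append((r,(w*x).sum()/w.sum()))
rp=np.array(rp); kr=np.polyfit(rp[:,0],rp[:,1],1); print("rod",kr,np.round(rp[:,1]-np.polyval(kr,rp[:,0]),2))
# intersection using model slope for rod
q=proj(S,[[512.3,-135.3,150],[512.3,-135.3,250]]); sl=(q[1,0]-q[0,0])/(q[1,1]-q[0,1]); off=np.mean(rp[:,1]-sl*rp[:,0]); print("model slope",sl)
r=(k[1]-off)/(sl-k[0]); foot=(sl*r+off,r); print("foot",foot,"model foot",q[0],"world@150",plane(S,foot,150))
# rim
m=(im[:,:,2].astype(float)-im[:,:,1])[115:142,280:312]; m=cv2.resize(m,None,fx=8,fy=8,interpolation=cv2.INTER_CUBIC)
roof=np.median(m[:16]);cop=np.percentile(m,97);print(roof,cop)
M=(m>(roof+cop)/2);yy,xx=np.where(M); xx=(xx+.5)/8-.5+280;yy=(yy+.5)/8-.5+115
print("L,R,T,B",xx.min(),xx.max(),yy.min(),yy.max())
for X,Y in((511,-134),):
    c=proj(S,circ(X,Y,162,21)); b=proj(S,circ(X,Y,150,21)); print("model",c[:,0].min(),c[:,0].max(),c[:,1].min(),b[:,1].max(),b[:,0].min())
```

```text
shadow [ -0.89382642 410.95509887] [-0.26  0.    0.06 -0.01  0.11  0.08  0.05 -0.   -0.07  0.    0.07  0.14
 -0.17 -0.09  0.09]
rod [-4.59812723e-02  3.00277913e+02] [-0.11  0.05  0.1   0.18  0.19  0.33 -0.14 -0.1  -0.15 -0.16 -0.44 -0.38
 -0.3  -0.28 -0.09 -0.    0.03  0.12  0.27  0.23  0.36  0.31]
model slope -0.041199970582280455
foot (np.float64(294.41472184578026), np.float64(130.383679258157)) model foot [294.80999819 129.57796877] world@150 [ 512.6659624  -131.63476817  150.        ]
14.177537593990564 68.88992641214281
L,R,T,B 286.6875 303.9375 120.9375 133.3125
model 286.34691503267925 304.5930875872587 120.73891755985748 134.79683123843483 286.2146520625307
```

Run:
```python
from h import *
o=st(); delta([511.35,-136.4,286],-64.5,o); delta([511.35,-136.4,260],-64.5,o)
```

```text
t 9.82 p [ 511.8 -135.6  286.2] ty -64.5 z [ 8.e-04 -1.e-04 -1.e+00] gap 25.4 F [-0.9  0.7 -0.9] q [-0.4   0.04  1.45  0.    1.65  0.72]
shift m [-0.0007  0.0005  0.0002] turn [ 0.0004 -0.0007  0.0001]
shift m [-0.0008  0.0005  0.0262] turn [ 0.0004 -0.0007  0.0001]
```

The rod's shadow line and the band row agree that the probe has not slipped in the grip, and they put the side camera's row bias at +0.5 to +0.8 px. The port estimates are:
- **Top camera:** (512.5, −135).
- **Side camera relative to the rod:** (511.8, −137).

I take (512, −136). The estimates differ by about 2 mm against 7 mm of clearance. I shift first, then go down slowly.

>>> arm_command(
  deltas=[
    [[-0.0008, 0.0005, 0], [0, 0, 0], 0.02],
    [[-0.0008, 0.0005, 0], [0, 0, 0], 0.02],
    [[-0.0008, 0.0005, 0.009], [0, 0, 0], 0.02],
    [[-0.0008, 0.0005, 0.018], [0, 0, 0], 0.02],
    [[-0.0008, 0.0005, 0.022], [0, 0, 0], 0.02],
  ],
)

```text
t: 10.45
position: [511.1, -136.3, 263.2]
orientation: [-3.064, -0.693, 0.0]
ft_force: [-0.4, -0.3, -1.6]
finger_gap: 25.8
```

>>> arm_command(
  deltas=[
    [[0, 0, 0], [0, 0, 0], 0.02],
  ],
)

```text
t: 10.58
position: [511.0, -136.3, 262.8]
orientation: [-3.063, -0.693, 0.001]
ft_force: [0.1, -0.1, -0.8]
finger_gap: 25.8
```

Run:
```python
from h import *
o=st(); delta([511.35,-136.4,205],-64.5,o)
f=bot.grab_frame("side");S=cam(f);im=f["color"];p=o["position"]
cv2.imwrite("pics/g1_raw.png",im)
cv2.imwrite("pics/g1.png",np.hstack([draw(im,S,275,95,40,45,10,[]),draw(im,S,275,95,40,45,10,[(circ(512,-136.1,162,21),(0,255,0)),(circ(512,-136.1,162,11),(0,255,0)),(np.array([p+[.67,.32,-107.8],p+[.67,.32,-40]]),(0,0,255))])]))
```

```text
t 10.57 p [ 511.  -136.3  262.8] ty -64.49 z [-7.e-04  7.e-04 -1.e+00] gap 25.8 F [ 0.1 -0.1 -0.8] q [-0.41  0.05  1.49  0.    1.61  0.72]
shift m [0.0003 0.0003 0.0578] turn [-0.0009  0.0004  0.0002]
```

View pics/g1.png

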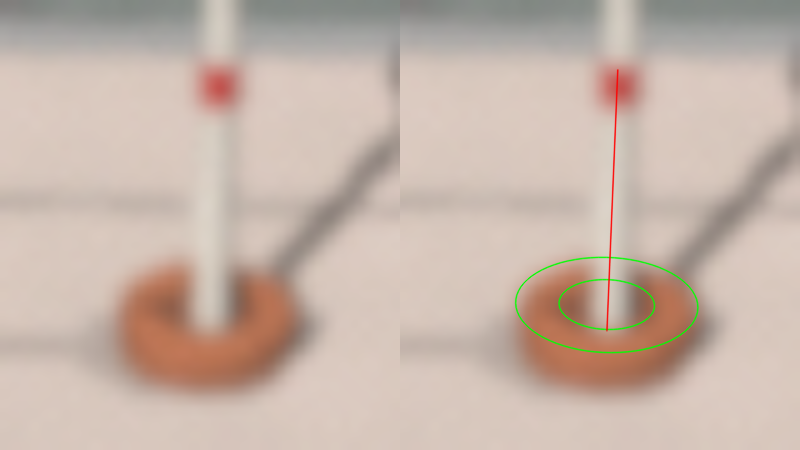

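The tip is just inside the mouth. The rod is at column 212 against the rim's outer span of 117–300 (middle 208.5), so it needs about +0.6 mm in x. It disappears behind the bore's front edge at row 335, where I predicted 336 for port y = −136, so y fits. I continue down slowly.

>>> arm_command(
  deltas=[
    [[0.0006, 0.0002, 0], [-0.0005, 0, 0], 0.02],
    [[0.0006, 0.0002, 0.008], [-0.0005, 0, 0], 0.02],
    [[0.0006, 0.0002, 0.016], [-0.0005, 0, 0], 0.02],
    [[0.0006, 0.0002, 0.024], [-0.0005, 0, 0], 0.02],
    [[0.0006, 0.0002, 0.028], [-0.0005, 0, 0], 0.02],
  ],
)

```text
t: 11.25
position: [511.5, -136.2, 234.2]
orientation: [-3.063, -0.693, 0.001]
ft_force: [-0.0, -0.4, -1.6]
finger_gap: 25.1
```

Run:
```python
from h import *
o=st(); delta([511.6,-136.4,205],-64.5,o)
f=bot.grab_frame("side");S=cam(f);im=f["color"]
cv2.imwrite("pics/g2.png",draw(im,S,275,95,40,45,10,[]))
```

```text
t 11.25 p [ 511.5 -136.2  234.2] ty -64.49 z [-1.e-03  4.e-04 -1.e+00] gap 25.1 F [-0.  -0.4 -1.6] q [-0.41  0.05  1.54 -0.    1.55  0.72]
shift m [0.     0.0003 0.0292] turn [-0.0008  0.0008  0.0001]
```

View pics/g2.png

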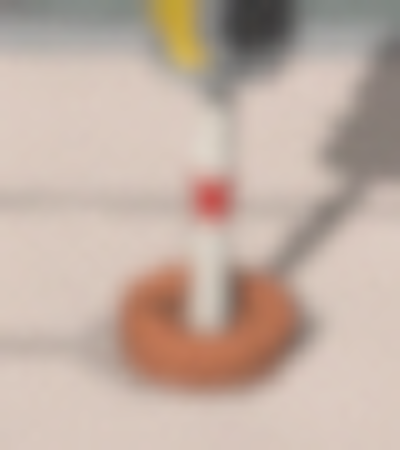

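The rod is now at columns 208–209 at rim level and the rim's middle is at 208.5. There is no contact force. I make the final descent.

>>> arm_command(
  deltas=[
    [[0, 0.0002, 0.008], [-0.0008, 0.0005, 0], 0.02],
    [[0, 0.0002, 0.016], [-0.0008, 0.0005, 0], 0.02],
    [[0, 0.0002, 0.024], [-0.0008, 0.0005, 0], 0.02],
    [[0, 0.0002, 0.029], [-0.0008, 0.0005, 0], 0.02],
    [[0, 0.0002, 0.029], [-0.0008, 0.0005, 0], 0.02],
  ],
)

```text
t: 11.92
position: [511.4, -136.2, 204.6]
orientation: [-3.064, -0.693, 0.002]
ft_force: [-0.4, -0.3, -0.8]
finger_gap: 25.3
```

>>> arm_command(
  deltas=[
    [[0, 0, 0], [0, 0, 0], 0.02],
    [[0, 0, 0], [0, 0, 0], 0.02],
  ],
)

```text
t: 12.18
position: [511.5, -136.3, 204.9]
orientation: [-3.064, -0.693, 0.001]
ft_force: [0.1, 0.3, -1.5]
finger_gap: 25.9
```

Run:
```python
from h import *
o=st(); delta([511.6,-136.4,205],-64.5,o)
f=bot.grab_frame("side");S=cam(f);im=f["color"]
cv2.imwrite("pics/g3.png",np.hstack([draw(im,S,275,95,40,45,10,[]),draw(im,S,275,95,40,45,10,[(circ(512.2,-136.1,162,21)+[0,2.7,0],(0,255,0)),(circ(512.2,-136.1,162,11)+[0,2.7,0],(0,255,0))])]))
p=o["position"]+[.67,.32,0]
a,A=hullc(redc(im,S,(287,115,18,18),thr=75)); m,M=hullc(np.r_[proj(S,circ(*p[:2],p[2]-37.8,4)),proj(S,circ(*p[:2],p[2]-47.8,4))]);print(a-m,A,M)
cv2.imwrite("pics/g3top.png",bot.grab_frame("top")["color"])
```

```text
t 12.18 p [ 511.5 -136.3  204.9] ty -64.49 z [-7.e-04  1.e-04 -1.e+00] gap 25.9 F [ 0.1  0.3 -1.5] q [-0.41  0.07  1.58 -0.    1.49  0.72]
shift m [ 0.0001  0.0002 -0.0001] turn [-0.0004  0.0006  0.0001]
[-0.06374803  1.84338818] 18.6875 17.968441920471378
```

View pics/g3.png

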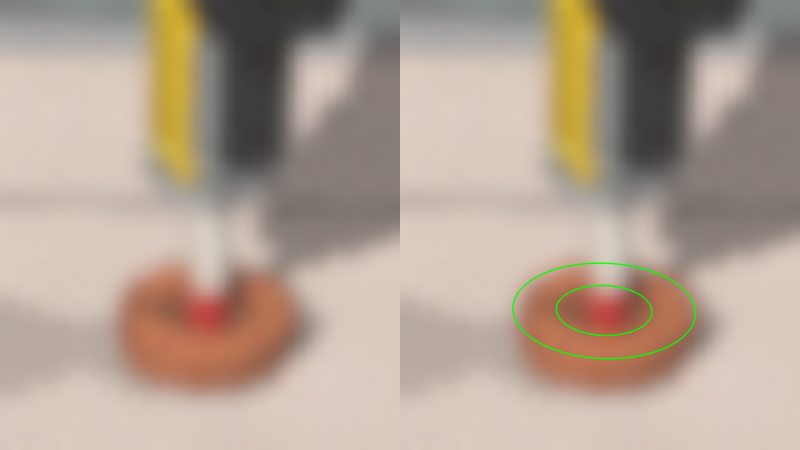

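View pics/g3top.png

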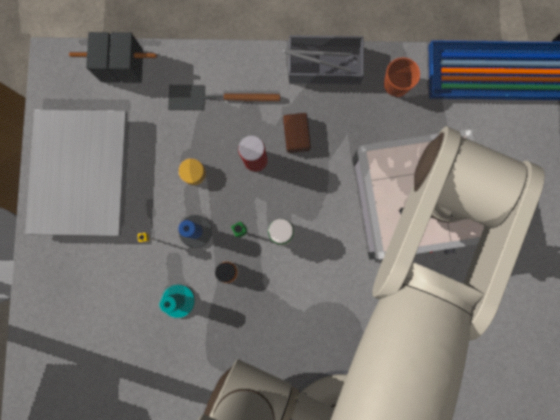

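The band centre is at crop row 314 and the bore centre at row 310, about 1 mm apart. The rod and the rim middle are both at column 208. The arm is still, and the bystanders stand where they did. I hand in.

Run:
```python
from h import *
st(); print(bot.hand_in())
```

```text
t 12.28 p [ 511.4 -136.3  204.8] ty -64.49 z [-8.e-04  1.e-04 -1.e+00] gap 25.8 F [-0.1 -0.1 -0.8] q [-0.41  0.07  1.58 -0.    1.49  0.72]
the job is handed in; nothing more can be done
None
```

I gripped the large yellow-headed probe at 30 N, lifted it out of the blue stand and lowered it through the port. I handed in at 12.3 s, still holding it there. No verdict came back, so what follows rests on my own last checks.

- **Height:** the red band was within about 1 mm of the port's mouth.
- **Centring in x:** the rod was in line with the middle of the rim to about 0.5 mm.
- **Centring in y:** this is the weak point. The arm hid the port from the top camera, so I could not check y directly after insertion. The top camera's first view put the port at y ≈ −135. The side camera, compared with the rod, put it at about −137.5. I placed the rod axis at −136, so it should be within about 2 mm, against the 4 mm allowed.
- **Upright and contact:** the tool was vertical to about 0.001 rad. The force readings showed only the probe's weight, with no sign of it touching the kiln.
- **Bystanders:** in the last top picture the jars, can, tin and block stood where they had been.

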